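# Line up the mate gourds by height and stack the emptied trays

## Robot

A 7-joint arm with a two-finger parallel gripper is mounted at the origin on the work surface. World frame = base frame: x ahead of the robot, y to its left, z up, the work surface at z = 0. Lengths are in mm, angles in rad, forces in N, time in s.
With the tool pointing down it reaches from about 425 to 875 mm from the base axis. Payload 8.4 kg.
Tool frame: the origin (TCP) lies midway between the tips of the shut fingers; the grasp point (between the pads) lies 19 mm behind it (bot.pinch_z is the distance from the TCP to the grasp point, in mm); z points along the fingers, y is the line along which they close (so a half turn about z gives the same grasp; the last joint's range is limited). The gripper opens to 85 mm and grips with 20 to 120 N. Pads are 22 mm wide; open, the fingers measure 114 mm over their backs; the gripper's body (76 mm by 85 mm) begins 54 mm behind the grasp point. The pads swing forward as they close: fully open they stand 13 mm farther back than shut.
Start: joints at [1.084, 0.333, 0.04, 1.465, -0.013, 1.343, -0.059], TCP at [245.775, -601.713, 231.308] pointing down, gripper open.
Joint ranges: [-2.58, 2.58], [-0.38, 2.09], [-1.3, 1.39], [0.25, 2.4], [-1.5, 4.64], [0.08, 2.09], [-2.65, 2.65]. Speed limits (rad/s): [2.22, 2.22, 2.79, 2.79, 3.14, 3.14, 3.14].

## Interface

Orientations are given as a unit quaternion [w, x, y, z].
In Python, from workcell import bot gives the robot as it stands. The module is installed in compiled form; this text tells all that it offers.
- The arm moves only by the shell command python3 -m creep 'ROWS'. ROWS is JSON, a list that holds one entry, the list of rows, each a list of 7 numbers: the closure in counts, from 0 (fully open) to 255 (shut), then the shift along the tool's x, y, z in m, then the turn, a rotation vector about the tool's x, y, z in rad. A call has 1 to 12 rows; each row shifts and turns the commanded pose from where the row before left it, along the tool's axes as they then stand; what a row does not reach is not made up. A row lasts 1/12 s, in which the tool goes at most 41.7 mm and 7.16 degrees, less where a joint would pass 70% of its speed; a pose out of reach is approached as far as the arm can. A call is refused whole if a number of a shift passes 0.0417 or a number of a turn 0.125, either way. A call with a gripper value outside its range is refused whole. The fingers move at their own pace and stop on an object; the grip force is fixed at half the most. Time passes only in rows, so rows that do not move let the fingers close. It gives the time, the measured TCP pose, the force, the opening and the grip force at its end, in the units of the state.
- bot.observe(): the state, without advancing time (a new reading comes with each control period).
- bot.grab_frame(name): name is "scene" or "top" or "wrist"; returns a dict with "image" (384x512x3 uint8, red, green, blue), "fov_y" (degrees; the focal length in pixels is half the picture's height over the tangent of half this angle, whatever the lens; pixels are square), "cx", "cy" (the principal point, pixels), "R" (3x3) and "t" (3): a world point X has camera coordinates R X + t; the wrist camera has in their place "mount" (4x4, takes a point from camera to tool coordinates, whose origin is the TCP and whose axes are the flange's). Camera axes: x right, y down, z forward; pixel columns grow to the right and rows downward; lengths in mm; the calibration is good to about 2 mm. The wrist camera is an equidistant fisheye: a pixel r from the principal point sees the ray r / f radians off the axis. A picture is of the moment at which its call begins: read the wrist's pose just before it. There is no depth.
- bot.hand_in(): hands the job in; it is judged then, once.
The state is a dict: "time": time; "joint_pos": joint angles; "dq": joint speeds; "effort": joint torques, N m; "tcp_pos": TCP position; "orientation": TCP orientation; "wrist_force": force on the tool from outside, world axes, zero at the start; "ft_torque": the same for the moment, N m; "grip_width": opening from 0.0 (shut) to 1.0 (fully open); "finger_force": force on a finger pad.
Only numpy, scipy, OpenCV 4.12 (cv2) and the standard library are available. Lean on these libraries where they do the work, as an engineer would, in place of code of your own. Each camera call takes 0.05 s, during which the arm holds its last target. There are 200 camera calls.

## Task

Take the three mate gourds out of the bamboo trays and stand them upright, each centred on its own cork coaster on the oak shelf, in order of height: the shortest at the end next to the red dispenser, the medium one in the middle, the tallest at the end next to the glass canister. Then stack the emptied dark tray squarely on the pale tray, long sides together, leaving the pale tray where it stands. Set things down without dropping or tipping them, and leave the dispenser and the canister where they are.

Things in the scene. Friction and masses are not known exactly. Their poses are not given: they have to be found in the camera images.
- gourd_short_c (a point): short mate gourd, cream-white glazed ceramic cup, round in plan, 58 mm tall, 48 mm across its straight-sided belly (from 22 to 38 mm above its foot), foot 30 mm and mouth 36 mm across, 0.1 to 0.4 kg. Point: its centre, half-way up (29 mm above its underside) on its axis; z along the axis, up. Starts upright on the floor of one compartment of a tray, about 50 mm from the tray's centre.
- gourd_medium_c (a point): medium mate gourd, orange glazed ceramic cup, round in plan, 70 mm tall, 56 mm across its straight-sided belly (from 27 to 46 mm above its foot), foot 35 mm and mouth 43 mm across, 0.1 to 0.4 kg. Point: its centre, half-way up (35 mm above its underside) on its axis; z along the axis, up. Starts upright on the floor of one compartment of a tray, about 50 mm from the tray's centre.
- gourd_tall_c (a point): tall mate gourd, dark teal glazed ceramic cup, round in plan, 82 mm tall, 64 mm across its straight-sided belly (from 31 to 54 mm above its foot), foot 40 mm and mouth 49 mm across, 0.1 to 0.4 kg. Point: its centre, half-way up (41 mm above its underside) on its axis; z along the axis, up. Starts upright on the floor of one compartment of a tray, about 50 mm from the tray's centre.
- coaster_left: fixed cork coaster at the +y end of the row of three, 76 mm across, 4 mm thick. Origin: centre of its underside (its top is 4 mm above, 24 mm above the counter). It lies on the fixed low oak shelf, a board 110 x 580 x 20 mm; x across the shelf away from the robot, y along the row; coasters 115 mm apart centre to centre.
- coaster_mid: fixed cork coaster at the middle of the row of three, 76 mm across, 4 mm thick. Origin: centre of its underside (its top is 4 mm above, 24 mm above the counter). It lies on the fixed low oak shelf, a board 110 x 580 x 20 mm; x across the shelf away from the robot, y along the row; coasters 115 mm apart centre to centre.
- coaster_right: fixed cork coaster at the -y end of the row of three, 76 mm across, 4 mm thick. Origin: centre of its underside (its top is 4 mm above, 24 mm above the counter). It lies on the fixed low oak shelf, a board 110 x 580 x 20 mm; x across the shelf away from the robot, y along the row; coasters 115 mm apart centre to centre.
- tray_dark_c (a point): dark brown bamboo tray, 200 (own y) x 100 (own x) x 24 mm, about 0.3 kg, loose, flat underside. Floor 6 mm thick; long sides low lips 12 mm high, end walls 24 mm high (all 6 mm thick). Across its middle, along own x at full width, a bar 14 mm thick and 24 mm high: the grip, parting it into two compartments 87 x 88 mm. Point: its centre, 12 mm above its underside. It goes on top.
- tray_pale: pale bamboo tray, the same shape and size as the dark one (own y along its length, own x across), loose; stays below. Origin: centre of its underside, on the counter. Stacked, the dark tray's underside lies on its bar and end walls, 24 mm above this origin. Gourds in either tray are best taken with the fingers over the two low long sides.
- dispenser: red plastic yerba dispenser with white push latch, 70 x 75 x 145 mm tall, loose bystander standing on the oak shelf about 115 mm beyond one end coaster. It marks the end of the row where the shortest gourd goes. Origin: centre of its underside.
- canister: closed glass canister with wooden lid and knob, 77 mm across, 147 mm tall, loose bystander standing on the oak shelf about 115 mm beyond the other end coaster, where the tallest gourd goes. Origin: centre of its underside.
Not all that is in view belongs to the job. Leave any purple look-alike of the part that bears gourd_short_c alone.

How it is judged (in metres and radians):
On the way, in this order (a step that is already met when the one before it is completed fails the run):
1. all three gourds stand on the coasters in order, let go (horizontal distance between gourd_medium_c and coaster_mid below 0.014 m and z of gourd_medium_c in the frame of coaster_mid between 0.031 and 0.047 m and angle between each of gourd_short_c, gourd_medium_c, gourd_tall_c's own z axis and vertical below 0.12 rad and ((horizontal distance between dispenser and coaster_left below 0.2 m and horizontal distance between gourd_short_c and coaster_left below 0.014 m and z of gourd_short_c in the frame of coaster_left between 0.025 and 0.041 m and horizontal distance between gourd_tall_c and coaster_right below 0.014 m and z of gourd_tall_c in the frame of coaster_right between 0.037 and 0.053 m) or (horizontal distance between dispenser and coaster_right below 0.2 m and horizontal distance between gourd_short_c and coaster_right below 0.014 m and z of gourd_short_c in the frame of coaster_right between 0.025 and 0.041 m and horizontal distance between gourd_tall_c and coaster_left below 0.014 m and z of gourd_tall_c in the frame of coaster_left between 0.037 and 0.053 m)) and linear speed of each of gourd_short, gourd_medium, gourd_tall below 0.03 m/s and contact force between each of gourd_short, gourd_medium, gourd_tall and the fingers below 0.2 N), for 0.2 s.
2. the dark tray lies squarely on the pale tray, let go (horizontal distance between tray_dark_c and tray_pale below 0.015 m and z of tray_dark_c in the frame of tray_pale between 0.03 and 0.042 m and angle between the y axis of tray_dark_c and the y axis of tray_pale, either way round below 0.17 rad and angle between tray_dark_c's own z axis and vertical below 0.06 rad and linear speed of tray_dark below 0.03 m/s and contact force between tray_dark and the fingers below 0.2 N), for 0.2 s.
At the end, for the whole second after the job is handed in: Each gourd upright (7 deg), at rest, within 14 mm of its coaster's centre: shortest by the dispenser, medium mid, tallest by the canister. Dark tray flat on the pale tray, centres within 15 mm, long sides within 10 deg; pale tray within 30 mm of its start. All released (all of step 1 and all of step 2 and distance of tray_pale from where it was at the start of the episode below 0.03 m); the robot touches nothing.
It fails at once if a gourd is tipped over (more than about 35 degrees) (angle between any of gourd_short_c, gourd_medium_c, gourd_tall_c's own z axis and vertical above 0.6 rad).
It fails at once if a gourd or the dark tray is dropped (out of the fingers and moving faster than 0.7 m/s, a fall of about 25 mm) ((contact force between gourd_short and the fingers below 0.2 N and linear speed of gourd_short above 0.7 m/s) or (contact force between gourd_medium and the fingers below 0.2 N and linear speed of gourd_medium above 0.7 m/s) or (contact force between gourd_tall and the fingers below 0.2 N and linear speed of gourd_tall above 0.7 m/s) or (contact force between tray_dark and the fingers below 0.2 N and linear speed of tray_dark above 0.7 m/s)).
It fails at once if the dispenser or the canister is shifted more than 25 mm (distance of any of dispenser, canister from where it was at the start of the episode above 0.025 m).
It also fails if it takes over 112 s, if anything falls off the work surface, if the arm or the gripper's body presses on something with over 40 N, if the wrist force passes 120 N, or if a joint passes its speed limit or range.

## Working session

There is one attempt and no reset: what is moved stays moved. The work goes in short steps, Python scripts to look and compute and a shell command to move; the robot and the scene stay as the last step left them, time stands still between calls to the robot, and variables do not carry over. Pictures are saved under pics/ and viewed, at most 14 in all, crops included, and the job is handed in when it is done.

```bash
mkdir -p pics
python3 - <<'E'
from workcell import bot
import cv2,numpy as np
s=bot.observe();print({k:np.round(v,3).tolist() for k,v in s.items()}, bot.pinch_z)
for n in("scene","top"):
    f=bot.grab_frame(n);cv2.imwrite(f"pics/{n}0.png",f["image"][:,:,::-1])
    print(n,f["fov_y"],f["cx"],f["cy"],np.round(f["R"],3).tolist(),np.round(f["t"],1).tolist())
f=bot.grab_frame("wrist");print(f["mount"],f["fov_y"],f["cx"],f["cy"])
E
```

```text
{'time': 0.0, 'joint_pos': [1.084, 0.334, 0.04, 1.466, -0.013, 1.343, -0.058], 'dq': [0.001, -0.0, 0.002, 0.0, -0.0, 0.0, 0.001], 'effort': [-0.001, -65.855, 1.365, -40.558, 0.017, 0.012, -0.0], 'tcp_pos': [245.603, -601.329, 230.419], 'orientation': [-0.001, 0.981, 0.193, -0.0], 'wrist_force': [-0.331, -0.801, -0.028], 'ft_torque': [-0.02, 0.011, 0.056], 'finger_force': 0.0, 'grip_width': 1.001} 18.700000000000003
scene 52.5376207940436 257.98726177836414 194.10656193461926 [[0.401, 0.916, -0.001], [0.776, -0.339, -0.532], [-0.488, 0.213, -0.847]] [-212.1, -366.8, 1120.6]
top 45.63280430820549 253.30217469512732 194.95846129229776 [[-0.038, -0.999, -0.002], [-0.97, 0.037, -0.24], [0.24, -0.007, -0.971]] [17.8, 536.8, 1096.0]
[[-6.86195513e-04 -9.63399995e-01 -2.68067115e-01  6.73827686e+01]
 [ 9.99999758e-01 -6.30832407e-04 -2.92655850e-04 -1.93330727e-01]
 [ 1.12839221e-04 -2.68067251e-01  9.63400195e-01 -1.43028329e+02]
 [ 0.00000000e+00  0.00000000e+00  0.00000000e+00  1.00000000e+00]] 65.70646984690485 258.1519962777364 195.18798376028607
```

View pics/top0.png

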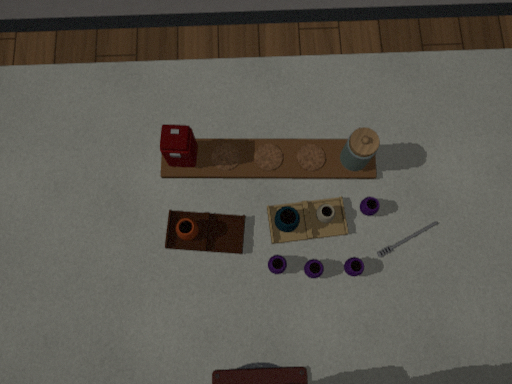

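View pics/scene0.png

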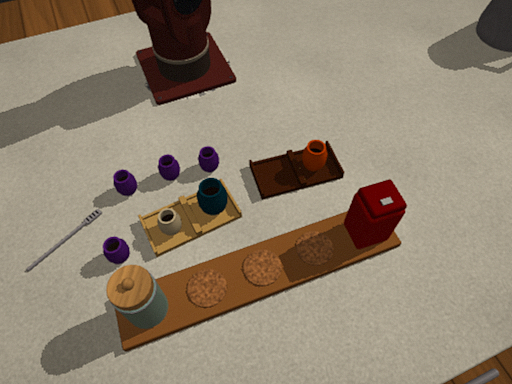

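Top view: the dark tray with the orange gourd is at (205,231). The pale tray is at (308,219), holding teal at (288,218) and cream at (327,212). Coasters are at (226,156), (269,157) and (311,157). The red dispenser is at (178,146) on the +y end, and the canister at (360,148) on the -y end.

Cream candidates: the cream cup in the pale tray at (327,212) fits. The purple ones at (277,264), (314,268), (354,266) and (369,206) are look-alikes to leave alone.

```bash
cat > h.py <<'E'
from workcell import bot
import cv2,numpy as np
from scipy.spatial.transform import Rotation as Ro
def grab(n):
    s=bot.observe();f=bot.grab_frame(n)
    f["F"]=192/np.tan(np.radians(f["fov_y"]/2))
    if n=="wrist":
        q=s["orientation"];M=np.eye(4);M[:3,:3]=Ro.from_quat([q[1],q[2],q[3],q[0]]).as_matrix();M[:3,3]=s["tcp_pos"]
        T=M@np.array(f["mount"]);f["C"]=T[:3,3];f["A"]=T[:3,:3]
    else:
        R=np.array(f["R"]);f["A"]=R.T;f["C"]=-R.T@np.array(f["t"])
    f["w"]=n=="wrist";f["hsv"]=cv2.cvtColor(f["image"],cv2.COLOR_RGB2HSV);return f
def ray(f,u,v):
    a=np.array([u-f["cx"],v-f["cy"]])/f["F"]
    if f["w"]:
        r=np.hypot(*a)+1e-12;d=np.r_[np.sin(r)*a/r,np.cos(r)]
    else: d=np.r_[a,1]
    return f["A"]@d
def onz(f,u,v,z):
    d=ray(f,u,v);return f["C"]+d*(z-f["C"][2])/d[2]
def blob(f,lo,hi,box=None,close=3):
    m=cv2.inRange(f["hsv"],np.array(lo),np.array(hi))
    if box:
        k=np.zeros_like(m);x0,y0,x1,y1=box;k[y0:y1,x0:x1]=255;m&=k
    m=cv2.morphologyEx(m,cv2.MORPH_CLOSE,np.ones((close,close)))
    cs,_=cv2.findContours(m,cv2.RETR_EXTERNAL,cv2.CHAIN_APPROX_NONE)
    return max(cs,key=cv2.contourArea)
def cen(c):
    M=cv2.moments(c);return M["m10"]/M["m00"],M["m01"]/M["m00"]
E
python3 - <<'E'
from h import *
t=grab("top");s=grab("scene")
for f,pts in((t,[(187,232),(288,222),(327,214),(226,160),(269,157),(311,157),(172,232),(236,225),(295,235),(342,208),(265,180),(280,232)]),(s,[(316,160),(212,200),(168,222),(207,288),(262,267),(315,248)])):
    for u,v in pts: print((u,v),f["hsv"][v,u],np.round(onz(f,u,v,24)).tolist())
c=cv2.resize(t["image"][120:280,150:390],None,fx=3.3,fy=3.3,interpolation=cv2.INTER_CUBIC)
c=np.clip(c.astype(float)*1.8,0,255).astype(np.uint8)
cv2.imwrite("pics/crop1.png",c[:,:,::-1])
E
```

```text
(187, 232) [  8 187  30] [455.0, 172.0, 24.0]
(288, 222) [175 102  15] [471.0, -90.0, 24.0]
(327, 214) [  6 142   9] [489.0, -193.0, 24.0]
(226, 160) [ 14 154  48] [647.0, 67.0, 24.0]
(269, 157) [ 13 120  81] [651.0, -49.0, 24.0]
(311, 157) [ 13 117  83] [647.0, -162.0, 24.0]
(172, 232) [ 18 173  25] [457.0, 211.0, 24.0]
(236, 225) [ 12 212  36] [469.0, 45.0, 24.0]
(295, 235) [ 18 111 101] [437.0, -106.0, 24.0]
(342, 208) [ 17 102  65] [503.0, -234.0, 24.0]
(265, 180) [ 27  21 108] [587.0, -35.0, 24.0]
(280, 232) [ 21 114  98] [446.0, -68.0, 24.0]
(316, 160) [  9 255  84] [464.0, 177.0, 24.0]
(212, 200) [ 97 234  24] [469.0, -84.0, 24.0]
(168, 222) [ 20  80 187] [483.0, -188.0, 24.0]
(207, 288) [ 14 173 152] [652.0, -161.0, 24.0]
(262, 267) [ 13 170 138] [655.0, -46.0, 24.0]
(315, 248) [ 14 170  99] [661.0, 69.0, 24.0]
```

View pics/crop1.png

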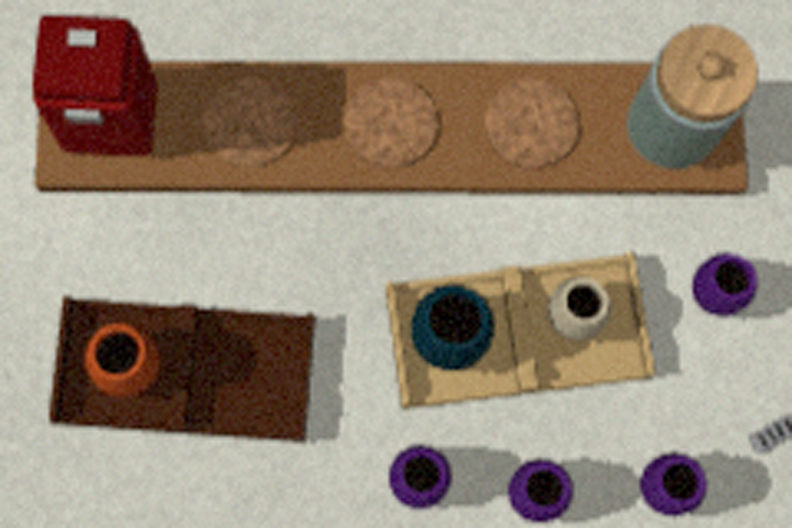

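Crop confirms: cream cup at crop (580,305), teal (452,325) and orange (121,358). The coasters are at (250,122), (392,122) and (532,122). The purple cups sit outside the trays.

Run:
```python
from h import *
t=grab("top");s=grab("scene")
P=lambda x,y:(150+x/3.3,120+y/3.3)
# gourds: silhouette centre both views + mouth
for n,h,bt,bs,lo,hi,mx in(("or",70,(170,210,203,245),(295,132,335,175),(0,190,45),(13,255,255),(118,352)),
 ("te",82,(270,200,305,240),(192,170,232,220),(85,110,8),(125,255,255),(453,318)),
 ("cr",58,(310,198,340,226),(154,203,184,240),(12,0,90),(32,95,255),(582,301))):
    for f,b in((t,bt),(s,bs)):
        c=cv2.convexHull(blob(f,lo,hi,b));u,v=cen(c)
        print(n,f is t,cv2.boundingRect(c),round(u,1),round(v,1),np.round(onz(f,u,v,6+h/2),1))
    print(" mouth",np.round(onz(t,*P(*mx),6+h),1))
for n,cs in(("dark",[(66,298),(314,317),(305,438),(51,421)]),("pale",[(388,286),(633,254),(652,375),(405,404)])):
    w=np.array([onz(t,*P(*c),24)[:2] for c in cs]);print(n,w.round(0).tolist(),w.mean(0),[np.linalg.norm(w[i]-w[i-1]).round() for i in range(4)])
    a=w[1]-w[0]+w[2]-w[3];print(np.degrees(np.arctan2(*a)))
for n,p in(("L",(250,122)),("M",(392,122)),("R",(532,122))):print(n,onz(t,*P(*p),24))
# coasters in scene view, bright cork hull from texture: manual
for p in((207,287.5),(262.5,267.5),(315,248)):print("sc",onz(s,*p,24))
```

```text
or True (175, 218, 23, 23) 186.1 228.7 [460.9 172.   41. ]
or False (295, 140, 35, 35) 315.0 157.0 [465.9 171.   41. ]
 mouth [459.9 167.9  76. ]
te True (275, 207, 24, 25) 286.5 218.8 [475.7 -85.   47. ]
te False (197, 178, 30, 36) 211.6 195.8 [473.2 -83.8  47. ]
 mouth [474. -84.  88.]
cr True (317, 204, 17, 15) 325.1 211.1 [ 494.4 -187.    35. ]
cr False (154, 203, 27, 27) 167.4 215.2 [ 473.8 -184.2   35. ]
 mouth [ 488.1 -185.3   64. ]
dark [[514.0, 217.0], [491.0, 21.0], [396.0, 31.0], [417.0, 228.0]] [454.71519058 123.88340669] [np.float64(98.0), np.float64(197.0), np.float64(96.0), np.float64(198.0)]
-173.680852342215
pale [[514.0, -39.0], [533.0, -236.0], [435.0, -242.0], [420.0, -48.0]] [ 475.52270017 -141.2436438 ] [np.float64(95.0), np.float64(197.0), np.float64(98.0), np.float64(195.0)]
175.01455255796103
L [655.48371024  67.34367769  24.        ]
M [651.03727424 -48.48866501  24.        ]
R [ 646.65515263 -162.64557879   24.        ]
sc [ 651.02237724 -160.19246484   24.        ]
sc [656.68926342 -45.83982867  24.        ]
sc [661.22125733  69.16503825  24.        ]
```

```bash
python3 -m creep '[[[0,0.02,-0.018,0,0,0,0],[0,0.028,-0.026,0,0,0,0],[0,0.028,-0.026,0,0,0,0],[0,0.028,-0.026,0,0,0,0],[0,0.028,-0.026,0,0,0,0],[0,0.028,-0.026,0,0,0,0],[0,0.028,-0.026,0,0,0,0],[0,0.028,-0.026,0,0,0,0],[0,0.028,-0.026,0,0,0,0],[0,0.028,-0.026,0,0,0,0],[0,0.028,-0.026,0,0,0,0],[0,0.028,-0.026,0,0,0,0]]]'
python3 -m creep '[[[0,0.028,-0.026,0,0,0,0],[0,0.028,-0.026,0,0,0,0],[0,0,0,0,0,0,-0.12],[0,0,0,0,0,0,-0.12],[0,0,0,0,0,0,-0.12],[0,0,0,0,0,0,-0.12],[0,0,0,0,0,0,-0.12],[0,0,0,0,0,0,-0.12],[0,0,0,0,0,0,-0.12],[0,0,0,0,0,0,-0.12],[0,0,0,0,0,0,-0.12],[0,0,0,0,0,0,-0.12]]]'
cat >> h.py <<'E'
def th():
    s=bot.observe();q=s["orientation"];R=Ro.from_quat([q[1],q[2],q[3],q[0]]).as_matrix()
    return s,R
def go(x,y,z,yaw):
    "tool-axes shift (m) from here to the world target at present orientation, and turn about tool z"
    s,R=th();d=R.T@(np.array([x,y,z])-s["tcp_pos"])/1000
    a=np.arctan2(R[1,0],R[0,0]);print("t",round(s["time"],2),"tcp",np.round(s["tcp_pos"],1),"yaw",round(np.degrees(a),2),"tilt",np.round(R[:2,2],4),"shift",d.round(4),"turn",round(a-np.radians(yaw),3),"F",np.round(s["wrist_force"],1),"grip",round(float(s["grip_width"]),3),round(float(s["finger_force"]),1))
E
python3 - <<'E'
from h import *
go(490,-90,231,95)
f=grab("wrist");cv2.imwrite("pics/w1.png",cv2.convertScaleAbs(f["image"][:,:,::-1],alpha=1.6))
E
```

```text
time: 1.35
tcp_pos: [434.9, -194.5, 231.6]
orientation: [0.0, 0.981, 0.193, 0.0]
wrist_force: [0.7, 0.0, 0.5]
grip_width: 1.005
finger_force: 0.0
time: 2.35
tcp_pos: [466.6, -126.9, 231.4]
orientation: [0.0, 0.699, 0.715, 0.0]
wrist_force: [0.6, 0.1, 0.5]
grip_width: 1.005
finger_force: 0.0
t 2.35 tcp [ 466.6 -126.9  231.4] yaw 91.31 tilt [ 0.0001 -0.0001] shift [0.0364 0.0242 0.0004] turn -0.064 F [0.6 0.1 0.5] grip 1.005 0.0
```

View pics/w1.png

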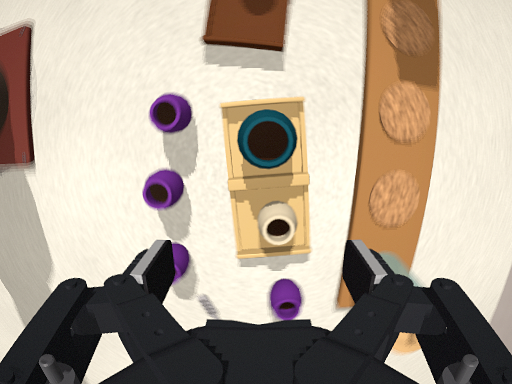

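Wrist view: pale tray with corners at (222,103), (303,98), (309,250) and (236,257), holding teal at (267,139) and cream at (278,225). Mid coaster at (404,113), right coaster at (394,199).

Run:
```python
from h import *
f=grab("wrist")
def q(u,v,z):return np.round(onz(f,u,v,z)[:2],1)
c=cv2.convexHull(blob(f,(85,90,8),(125,255,255),(230,100,305,175),5));u,v=cen(c);print("teal",cv2.boundingRect(c),u,v,q(u,v,47))
for n,b,z in(("teal",(245,115,290,162),88),("cream",(264,215,292,242),64)):
    c=cv2.convexHull(blob(f,(0,0,0),(179,255,40),b,3));(u,v),d,_=cv2.fitEllipse(c);print(n,"mouth",u,v,d,q(u,v,z))
h=f["hsv"]
c=cv2.convexHull(blob(f,(0,0,100),(179,60,255),(258,199,298,247),3));u,v=cen(c);print("cream",cv2.boundingRect(c),u,v,q(u,v,35))
w=np.array([q(*p,24) for p in((222,103),(303,98),(309,249),(236,257))]);print(w.tolist(),w.mean(0),[np.linalg.norm(w[i]-w[i-1]).round() for i in range(4)])
a=w[1]-w[2]+w[0]-w[3];print(np.degrees(np.arctan2(a[1],a[0])))
for p in((404,112.5),(394.5,199),(409,25)):print("coaster",q(*p,24))
```

```text
teal (239, 110, 59, 58) 267.86132627999245 138.76446879526418 [475.4 -85.5]
teal mouth 268.8053283691406 140.74037170410156 (39.50044631958008, 41.105716705322266) [475.  -84.1]
cream mouth 276.10223388671875 227.8636932373047 (15.620906829833984, 22.310232162475586) [ 488.  -182.9]
cream (258, 204, 37, 41) 276.0907783052798 223.43490145302832 [ 489.9 -188.6]
[[421.3, -46.3], [515.6, -37.1], [536.2, -228.0], [440.4, -242.2]] [ 478.375 -138.4  ] [np.float64(197.0), np.float64(95.0), np.float64(192.0), np.float64(97.0)]
95.86014802241104
coaster [647.6 -42.5]
coaster [ 647.3 -156.1]
coaster [652.8  75.4]
```

```bash
python3 -m creep '[[[0,0,0,0,0,0,-0.07],[0,0.02,0.006,0.01,0,0,0],[0,0.02,0.006,0.02,0,0,0],[0,0.002,-0.001,0.03,0,0,0],[0,0,0,0.03,0,0,0],[0,0,0,0.03,0,0,0],[0,0,0,0,0,0,0]]]'
python3 - <<'E'
from h import *
go(475,-85,22,95.5)
f=grab("wrist");cv2.imwrite("pics/w2.png",cv2.convertScaleAbs(f["image"][:,:,::-1],alpha=1.6))
E
```

```text
time: 3.03
tcp_pos: [470.5, -83.6, 106.4]
orientation: [-0.003, 0.677, 0.736, -0.002]
wrist_force: [-2.2, 0.3, 0.1]
grip_width: 1.0
finger_force: 0.0
t 3.03 tcp [470.5 -83.6 106.4] yaw 94.75 tilt [-0.0077  0.0018] shift [-0.002   0.005   0.0844] turn -0.013 F [-2.2  0.3  0.1] grip 1.0 0.0
```

View pics/w2.png

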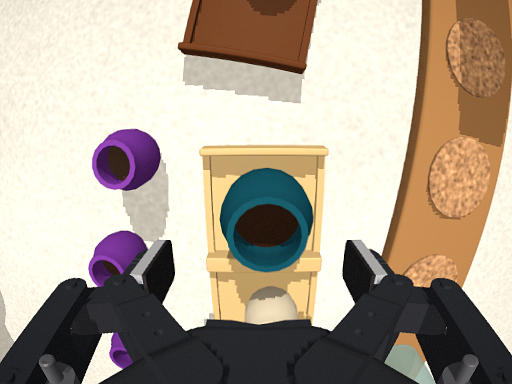

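Teal mouth is at (267,233), between the fingertips at (172,270) and (345,270). It's clear to descend.

```bash
python3 - <<'E'
from h import *
f=grab("wrist");print(onz(f,267,228,88))
E
python3 -m creep '[[[0,-0.002,0.005,0.02,0,0,-0.01],[0,0,0,0.03,0,0,0],[0,0,0,0.02,0,0,0],[0,0,0,0.013,0,0,0],[0,0,0,0,0,0,0],[120,0,0,0,0,0,0],[255,0,0,0,0,0,0],[255,0,0,0,0,0,0],[255,0,0,0,0,0,0],[255,0,0,0,0,0,0],[255,0,0,0,0,0,0]]]'
python3 -c "
from h import *
go(475,-85,120,95.5)"
```

```text
[476.34669973 -81.45127348  88.        ]
time: 4.05
tcp_pos: [480.3, -86.1, 30.9]
orientation: [0.001, 0.672, 0.74, 0.0]
wrist_force: [-4.6, 0.4, 11.3]
grip_width: 0.729
finger_force: 63.3
t 4.05 tcp [480.3 -86.1  30.9] yaw 95.51 tilt [ 0.0024 -0.0013] shift [ 0.0015 -0.005  -0.0891] turn 0.0 F [-4.6  0.4 11.3] grip 0.729 63.3
```

```bash
python3 -m creep '[[[255,0,0,-0.006,0,0,0],[255,0,0,-0.015,0,0,0],[255,0,0,-0.025,0,0,0],[255,0,0,-0.03,0,0,0],[255,0,0,-0.02,0,0,0],[255,0,0,0,0,0,0],[255,0,0,0,0,0,0]]]'
python3 - <<'E'
from h import *
go(650,-160,110,91)
f=grab("wrist");cv2.imwrite("pics/w3.png",cv2.convertScaleAbs(f["image"][:,:,::-1],alpha=1.6))
E
```

```text
time: 4.63
tcp_pos: [480.3, -85.9, 126.4]
orientation: [0.002, 0.672, 0.74, 0.001]
wrist_force: [-0.0, -0.2, -3.2]
grip_width: 0.727
finger_force: 66.5
t 4.63 tcp [480.3 -85.9 126.4] yaw 95.53 tilt [ 0.0038 -0.0012] shift [-0.09    0.1617  0.0171] turn 0.079 F [-0.  -0.2 -3.2] grip 0.727 66.5
```

View pics/w3.png

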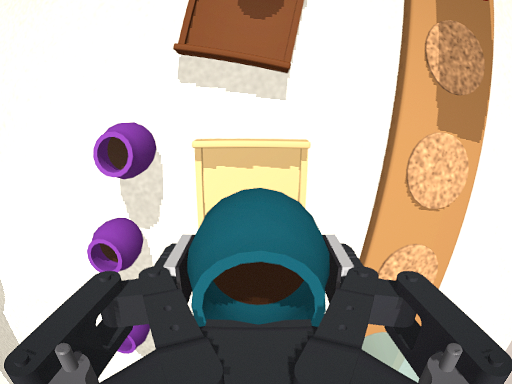

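```bash
python3 - <<'E'
from h import *
f=grab("wrist");s,R=th()
p=onz(f,259,250,126.4-30.9+88);print(R.T@(p-s["tcp_pos"]))
for c in((437.5,171),(455,57.5)):print(onz(f,*c,24))
E
python3 -m creep '[[[255,0,0.01,0,0,0,0],[255,-0.01,0.02,0,0,0,0.02],[255,-0.015,0.026,0,0,0,0],[255,-0.015,0.026,0,0,0,0.02],[255,-0.015,0.026,0,0,0,0],[255,-0.015,0.026,0,0,0,0.02],[255,-0.01,0.016,0,0,0,0],[255,-0.006,0.008,0,0,0,0.02],[255,0,0,0,0,0,0]]]'
python3 - <<'E'
from h import *
go(650,-160,110,91)
f=grab("wrist");cv2.imwrite("pics/w4.png",cv2.convertScaleAbs(f["image"][:,:,::-1],alpha=1.6))
E
```

```text
[ 26.36061673   0.2596352  -59.47171034]
[646.35718517 -45.82623217  24.        ]
[651.18324596  66.41095233  24.        ]
time: 5.48
tcp_pos: [643.1, -161.8, 122.3]
orientation: [-0.001, 0.702, 0.712, -0.0]
wrist_force: [-0.9, -0.4, -3.3]
grip_width: 0.729
finger_force: 66.5
t 5.48 tcp [ 643.1 -161.8  122.3] yaw 90.8 tilt [-0.0018  0.0008] shift [0.0017 0.0069 0.0122] turn -0.003 F [-0.9 -0.4 -3.3] grip 0.729 66.5
```

View pics/w4.png

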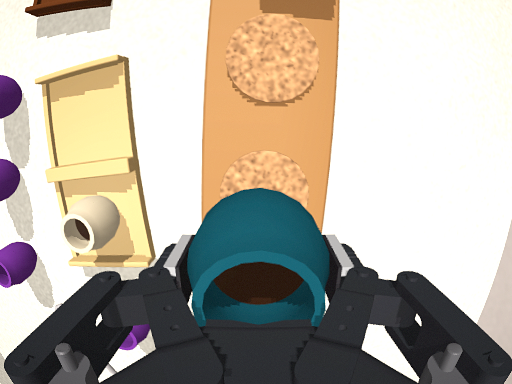

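Run:
```python
from h import *
f=grab("wrist")
for c in((271.5,57.5),(264,151),(219,193),(309,193)):print(onz(f,*c,24))
def fit(box):
    m=0
```

```text
[650.17353804 -45.59226949  24.        ]
[ 645.44536658 -122.47724993   24.        ]
[ 608.05917107 -158.56751914   24.        ]
[ 684.41153035 -157.34106293   24.        ]
```

```bash
python3 -m creep '[[[255,-0.0007,0.003,0.01,0,0,0],[255,0,0,0.02,0,0,0],[255,0,0,0.02,0,0,0],[255,0,0,0.01,0,0,0],[255,0,0,0.006,0,0,0],[255,0,0,0.003,0,0,0],[255,0,0,0,0,0,0],[255,0,0,0,0,0,0]]]'
python3 -c "
from h import *
go(646,-162.5,49.5,91)"
```

```text
time: 6.25
tcp_pos: [645.8, -161.4, 56.2]
orientation: [0.0, 0.701, 0.713, 0.0]
wrist_force: [0.3, 0.1, -2.2]
grip_width: 0.729
finger_force: 66.5
t 6.25 tcp [ 645.8 -161.4   56.2] yaw 90.98 tilt [ 0.0011 -0.0002] shift [-0.0011  0.0002  0.0067] turn -0.0 F [ 0.3  0.1 -2.2] grip 0.729 66.5
```

```bash
python3 -m creep '[[[255,-0.001,0,0.003,0,0,0],[255,0,0,0.002,0,0,0],[255,0,0,0,0,0,0]]]'; python3 -m creep '[[[255,0,0,0.001,0,0,0],[255,0,0,0.001,0,0,0],[255,0,0,0,0,0,0]]]'
```

```text
time: 6.5
tcp_pos: [645.3, -162.5, 50.3]
orientation: [0.0, 0.701, 0.713, -0.0]
wrist_force: [-0.2, -0.1, -2.3]
grip_width: 0.731
finger_force: 66.5
time: 6.75
tcp_pos: [645.5, -162.4, 49.2]
orientation: [0.0, 0.701, 0.713, 0.0]
wrist_force: [-2.8, 0.0, 3.4]
grip_width: 0.731
finger_force: 67.1
```

```bash
python3 -m creep '[[[60,0,0,0,0,0,0],[20,0,0,0,0,0,0],[0,0,0,0,0,0,0],[0,0,0,0,0,0,0],[0,0,0,0,0,0,0],[0,0,0,-0.01,0,0,0],[0,0,0,-0.02,0,0,0],[0,0,0,-0.03,0,0,0],[0,0,0,-0.03,0,0,0],[0,0,0,-0.03,0,0,0],[0,0,0,0,0,0,0]]]'
python3 - <<'E'
from h import *
go(488.5,-187,160,95.5)
f=grab("wrist");cv2.imwrite("pics/w5.png",cv2.convertScaleAbs(f["image"][:,:,::-1],alpha=1.6))
E
```

```text
time: 7.67
tcp_pos: [648.5, -162.7, 176.4]
orientation: [0.004, 0.701, 0.713, 0.003]
wrist_force: [1.3, 0.7, 1.7]
grip_width: 1.001
finger_force: 0.0
t 7.67 tcp [ 648.5 -162.7  176.4] yaw 90.97 tilt [ 0.0099 -0.0022] shift [-0.0216 -0.1605  0.0148] turn -0.079 F [1.3 0.7 1.7] grip 1.001 0.0
```

View pics/w5.png

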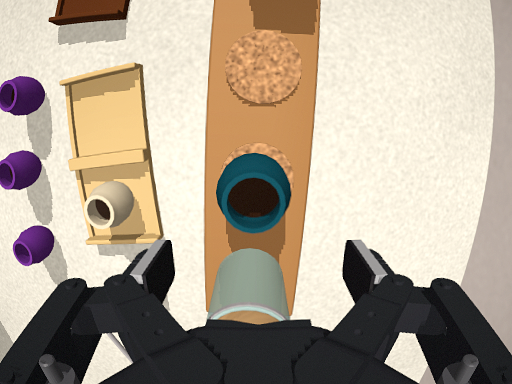

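Teal stands on the right coaster, with its mouth at (253,198). Moving to the cream gourd.

```bash
python3 - <<'E'
from h import *
f=grab("wrist");c=cv2.convexHull(blob(f,(85,90,8),(125,255,255),(205,140,300,245),5));u,v=cen(c);print(cv2.boundingRect(c),onz(f,u,v,65),onz(f,253,198,106))
E
python3 -m creep '[[[0,-0.002,-0.01,0,0,0,0],[0,-0.003,-0.025,0,0,0,-0.02],[0,-0.003,-0.03,0,0,0,-0.02],[0,-0.003,-0.03,0,0,0,-0.02],[0,-0.003,-0.03,0,0,0,-0.02],[0,-0.003,-0.02,0.01,0,0,0],[0,-0.002,-0.01,0.02,0,0,0],[0,0,0,0.02,0,0,0],[0,0,0,0,0,0,0],[0,0,0,0,0,0,0]]]'
python3 - <<'E'
from h import *
go(488.5,-187,16,95.5)
f=grab("wrist");cv2.imwrite("pics/w6.png",cv2.convertScaleAbs(f["image"][:,:,::-1],alpha=1.6))
E
```

```text
(217, 154, 75, 81) [ 644.26503791 -163.42560379   65.        ] [ 643.5619447  -155.52276709  106.        ]
time: 8.6
tcp_pos: [490.1, -189.7, 117.1]
orientation: [-0.002, 0.672, 0.74, -0.001]
wrist_force: [1.0, -0.2, 0.6]
grip_width: 1.001
finger_force: 0.0
t 8.6 tcp [ 490.1 -189.7  117.1] yaw 95.54 tilt [-0.0032  0.0014] shift [ 0.0026 -0.001   0.1011] turn 0.001 F [ 1.  -0.2  0.6] grip 1.001 0.0
```

View pics/w6.png

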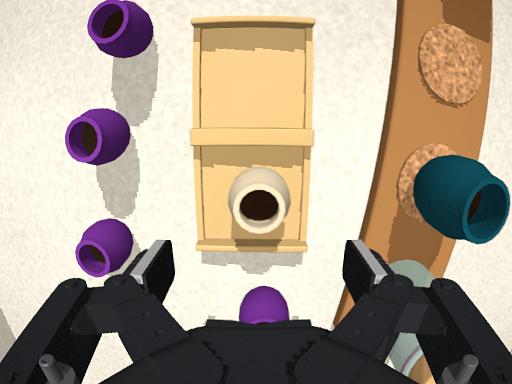

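Run:
```python
from h import *
f=grab("wrist");print(onz(f,260,205,64),onz(f,259.5,200,35))
```

```text
[ 491.42896123 -183.74898842   64.        ] [ 491.65027405 -188.66572239   35.        ]
```

```bash
python3 -m creep '[[[0,0.004,0,0.01,0,0,0],[0,0,0,0.025,0,0,0],[0,0,0,0.025,0,0,0],[0,0,0,0.02,0,0,0],[0,0,0,0.015,0,0,0],[0,0,0,0.004,0,0,0],[0,0,0,0,0,0,0],[0,0,0,0,0,0,0]]]'
python3 -m creep '[[[120,0,0,0,0,0,0],[255,0,0,0,0,0,0],[255,0,0,0,0,0,0],[255,0,0,0,0,0,0],[255,0,0,0,0,0,0],[255,0,0,0,0,0,0],[255,0,0,0,0,0,0]]]'
```

```text
time: 9.37
tcp_pos: [492.0, -185.8, 20.0]
orientation: [0.0, 0.672, 0.741, 0.0]
wrist_force: [0.4, 0.6, 0.3]
grip_width: 1.002
finger_force: 0.0
time: 9.95
tcp_pos: [491.8, -186.3, 20.5]
orientation: [0.001, 0.672, 0.74, 0.0]
wrist_force: [-2.9, 1.5, 8.8]
grip_width: 0.543
finger_force: 60.9
```

```bash
python3 -m creep '[[[255,0,0,-0.006,0,0,0],[255,0,0,-0.02,0,0,0],[255,0,0,-0.03,0,0,0],[255,0,0,-0.03,0,0,0],[255,0.01,0.008,-0.02,0,0,0],[255,0.02,0.015,-0.01,0,0,0],[255,0.024,0.019,0,0,0,0],[255,0.024,0.019,0,0,0,0],[255,0.024,0.019,0,0,0,0],[255,0.024,0.019,0,0,0,0],[255,0.024,0.019,0,0,0,0],[255,0.024,0.019,0,0,0,0]]]'
python3 -m creep '[[[255,0.024,0.019,0,0,0,0],[255,0.02,0.015,0,0,0,0],[255,0.01,0.007,0,0,0,0],[255,0,0,0,0,0,0.08],[255,0,0,0,0,0,0.12],[255,0,0,0,0,0,0.12],[255,0,0,0,0,0,0.12],[255,0,0,0,0,0,0.12],[255,0,0,0,0,0,0.12],[255,0,0,0,0,0,0.12],[255,0,0,0,0,0,0.12],[255,0,0,0,0,0,0.12]]]'
python3 -m creep '[[[255,0,0,0,0,0,0.12],[255,0,0,0,0,0,0.12],[255,0,0,0,0,0,0.12],[255,0,0,0,0,0,0.12],[255,0,0,0,0,0,0.06],[255,0,0,0,0,0,0],[255,0,0,0,0,0,0]]]'
python3 - <<'E'
from h import *
go(654.5,69.3,60,3)
f=grab("wrist");cv2.imwrite("pics/w7.png",cv2.convertScaleAbs(f["image"][:,:,::-1],alpha=1.6))
E
```

```text
time: 10.95
tcp_pos: [611.3, 1.7, 135.6]
orientation: [0.0, 0.672, 0.74, -0.0]
wrist_force: [1.5, -0.8, -0.9]
grip_width: 0.54
finger_force: 62.1
time: 11.95
tcp_pos: [646.0, 57.2, 135.4]
orientation: [0.0, 0.952, 0.306, -0.0]
wrist_force: [-0.8, 0.2, -2.5]
grip_width: 0.535
finger_force: 62.1
time: 12.53
tcp_pos: [646.2, 57.6, 135.5]
orientation: [0.0, 0.999, 0.045, -0.0]
wrist_force: [-0.7, 0.3, -2.0]
grip_width: 0.54
finger_force: 62.1
t 12.53 tcp [646.2  57.6 135.5] yaw 5.13 tilt [-0.0002 -0.0003] shift [ 0.0094 -0.0109  0.0755] turn 0.037 F [-0.7  0.3 -2. ] grip 0.54 62.1
```

View pics/w7.png

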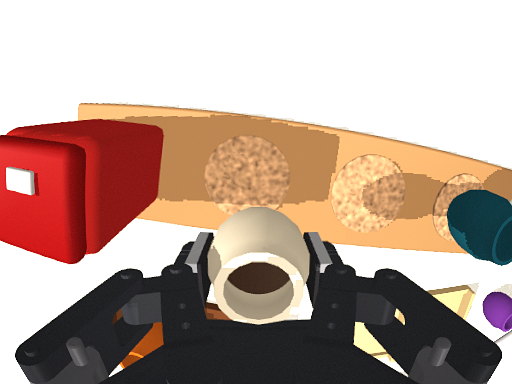

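Run:
```python
from h import *
f=grab("wrist");s,R=th()
print(R.T@(onz(f,259,252,179)-s["tcp_pos"]),R.T@(onz(f,214,285,179)-s["tcp_pos"]),R.T@(onz(f,304,285,179)-s["tcp_pos"]))
for p in((247,134),(205,174),(290,174),(247,174.5),(368,193)):print(onz(f,*p,24))
```

```text
[ 17.69388426   0.2750533  -43.6196431 ] [  2.73360686 -17.51256708 -43.61693172] [  2.69196781  18.1043011  -43.61663661]
[695.7762127   71.83891195  24.        ]
[657.8573032  105.96102534  24.        ]
[664.39503638  31.48034105  24.        ]
[660.53093824  68.92012178  24.        ]
[653.92459041 -43.93665738  24.        ]
```

```bash
python3 -m creep '[[[255,0.005,-0.005,0.01,0,0,0],[255,0.005,-0.0055,0.02,0,0,0],[255,0,0,0.025,0,0,0],[255,0,0,0.02,0,0,0],[255,0,0,0.01,0,0,0],[255,0,0,0.006,0,0,0],[255,0,0,0.002,0,0,0],[255,0,0,0,0,0,0],[255,0,0,0,0,0,0]]]'; python3 -c "
from h import *
go(655,69,38.5,5)"
```

```text
time: 13.38
tcp_pos: [656.3, 69.7, 43.5]
orientation: [-0.0, 0.999, 0.044, 0.001]
wrist_force: [0.1, -0.2, -1.9]
grip_width: 0.539
finger_force: 62.0
t 13.38 tcp [656.3  69.7  43.5] yaw 5.03 tilt [0.0018 0.0003] shift [-0.0014  0.0005  0.005 ] turn 0.001 F [ 0.1 -0.2 -1.9] grip 0.539 62.0
```

```bash
python3 -m creep '[[[255,-0.001,0,0.002,0,0,0],[255,0,0,0.0015,0,0,0],[255,0,0,0,0,0,0]]]'; python3 -m creep '[[[255,0,0,0.001,0,0,0],[255,0,0,0.001,0,0,0],[255,0,0,0,0,0,0]]]'
```

```text
time: 13.63
tcp_pos: [654.5, 69.4, 39.1]
orientation: [-0.0, 0.999, 0.044, 0.0]
wrist_force: [0.4, -0.7, -3.0]
grip_width: 0.537
finger_force: 62.0
time: 13.88
tcp_pos: [654.8, 69.4, 38.6]
orientation: [0.0, 0.999, 0.044, 0.0]
wrist_force: [-5.5, 0.3, 9.8]
grip_width: 0.543
finger_force: 63.4
```

```bash
python3 -m creep '[[[100,0,0,0,0,0,0],[70,0,0,0,0,0,0],[50,0,0,0,0,0,0],[50,0,0,0,0,0,0],[50,0,0,0,0,0,0],[50,0,0,-0.01,0,0,0],[50,0,0,-0.02,0,0,0],[50,0,0,-0.03,0,0,0],[50,0,0,-0.03,0,0,0],[50,0,0,-0.03,0,0,0],[50,0,0,-0.02,0,0,0],[0,0,0,0,0,0,0]]]'
python3 - <<'E'
from h import *
go(462,170,140,83.6)
f=grab("wrist");cv2.imwrite("pics/w8.png",cv2.convertScaleAbs(f["image"][:,:,::-1],alpha=1.6))
E
```

```text
time: 14.88
tcp_pos: [656.9, 70.0, 183.4]
orientation: [-0.0, 0.999, 0.044, 0.004]
wrist_force: [0.3, 0.1, -0.2]
grip_width: 0.923
finger_force: 0.0
t 14.88 tcp [656.9  70.  183.4] yaw 5.03 tilt [0.0084 0.0012] shift [-0.1858 -0.1167  0.0419] turn -1.371 F [ 0.3  0.1 -0.2] grip 0.923 0.0
```

View pics/w8.png

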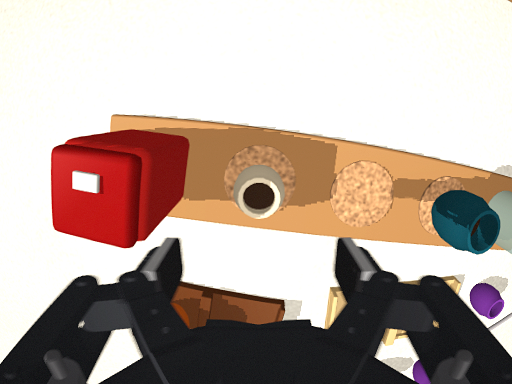

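Cream stands on its coaster, mouth at (259,196). The coaster spans (225–296, 146–213). Moving to the orange gourd.

```bash
python3 -m creep '[[[0,-0.015,-0.009,0,0,0,0],[0,-0.028,-0.018,0,0,0,0],[0,-0.03,-0.019,0,0,0,0],[0,-0.03,-0.019,0,0,0,0],[0,-0.03,-0.019,0,0,0,0],[0,-0.03,-0.019,0,0,0,0],[0,-0.023,-0.014,0,0,0,0],[0,0,0,0,0,0,-0.07],[0,0,0,0,0,0,-0.12],[0,0,0,0,0,0,-0.12],[0,0,0,0,0,0,-0.12],[0,0,0,0,0,0,-0.12]]]'
python3 -m creep '[[[0,0,0,0,0,0,-0.12],[0,0,0,0,0,0,-0.12],[0,0,0,0,0,0,-0.12],[0,0,0,0,0,0,-0.12],[0,0,0,0.02,0,0,-0.12],[0,0,0,0.02,0,0,-0.12],[0,0,0,0.02,0,0,-0.1],[0,0,0,0,0,0,0]]]'
python3 - <<'E'
from h import *
go(462,170,20,83.6)
f=grab("wrist");cv2.imwrite("pics/w9.png",cv2.convertScaleAbs(f["image"][:,:,::-1],alpha=2))
E
```

```text
time: 15.93
tcp_pos: [458.3, 169.4, 176.1]
orientation: [0.0, 0.949, 0.316, -0.001]
wrist_force: [0.2, 0.7, -0.1]
grip_width: 0.999
finger_force: 0.0
time: 16.6
tcp_pos: [456.2, 168.4, 112.8]
orientation: [-0.001, 0.744, 0.668, -0.003]
wrist_force: [-0.6, -0.8, 0.5]
grip_width: 0.998
finger_force: 0.0
t 16.6 tcp [456.2 168.4 112.8] yaw 83.8 tilt [-0.0065 -0.002 ] shift [0.0024 0.0062 0.0928] turn 0.003 F [-0.6 -0.8  0.5] grip 0.998 0.0
```

View pics/w9.png

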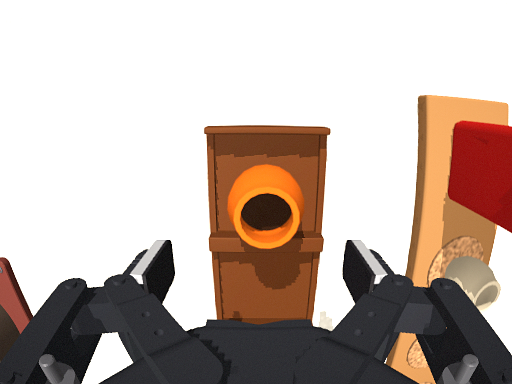

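Orange mouth is at (267,216), in the dark tray. The tray's bar runs across (209–322, 240).

Run:
```python
from h import *
f=grab("wrist");s,R=th();g=lambda p:np.round(R.T@(p-s["tcp_pos"]),1)
c=cv2.convexHull(blob(f,(3,150,60),(14,255,255),(222,160,308,252),5));u,v=cen(c);print(cv2.boundingRect(c),u,v)
for p in(onz(f,267,216,76),onz(f,u,v,41)):print(p,g(p))
for a in((205,129),(329,129),(209,237),(323,237)):print(onz(f,*a,24))
```

```text
(222, 160, 86, 92) 262.853009895547 203.03241249770934
[462.44705085 171.38283248  76.        ] [ 2.5  4.1 40.4]
[459.90772882 169.66615751  41.        ] [ 0.5  1.8 75.4]
[420.98691018 230.20446616  24.        ]
[518.62311526 219.35627818  24.        ]
[409.87592408 139.06542225  24.        ]
[508.0877456  127.62401015  24.        ]
```

```bash
python3 -m creep '[[[0,0.002,0.004,0.01,0,0,0],[0,0,0,0.025,0,0,0],[0,0,0,0.025,0,0,0],[0,0,0,0.02,0,0,0],[0,0,0,0.01,0,0,0],[0,0,0,0,0,0,0],[0,0,0,0,0,0,0]]]'
python3 -m creep '[[[120,0,0,0,0,0,0],[255,0,0,0,0,0,0],[255,0,0,0,0,0,0],[255,0,0,0,0,0,0],[255,0,0,0,0,0,0],[255,0,0,0,0,0,0]]]'
```

```text
time: 17.28
tcp_pos: [463.5, 171.5, 27.3]
orientation: [-0.0, 0.746, 0.666, 0.0]
wrist_force: [0.1, -0.2, -0.1]
grip_width: 1.0
finger_force: 0.0
time: 17.78
tcp_pos: [463.9, 171.5, 28.6]
orientation: [0.001, 0.746, 0.666, 0.001]
wrist_force: [-2.5, -2.2, 11.9]
grip_width: 0.638
finger_force: 61.5
```

```bash
python3 -m creep '[[[255,0,0,-0.006,0,0,0],[255,0,0,-0.02,0,0,0],[255,0,0,-0.03,0,0,0],[255,0,0,-0.03,0,0,0],[255,-0.01,0.011,-0.02,0,0,0],[255,-0.022,0.024,0,0,0,0],[255,-0.025,0.027,0,0,0,0],[255,-0.025,0.027,0,0,0,0],[255,-0.025,0.027,0,0,0,0],[255,-0.025,0.027,0,0,0,0],[255,-0.025,0.027,0,0,0,0],[255,-0.02,0.021,0,0,0,0]]]'
python3 -m creep '[[[255,-0.012,0.014,0,0,0,0],[255,-0.006,0.006,0,0,0,0],[255,0,0,0,0,0,0],[255,0,0,0,0,0,0]]]'
python3 - <<'E'
from h import *
go(652,-46,46.6,83.6)
f=grab("wrist");cv2.imwrite("pics/w10.png",cv2.convertScaleAbs(f["image"][:,:,::-1],alpha=1.6))
E
```

```text
time: 18.78
tcp_pos: [634.3, -29.3, 133.3]
orientation: [0.001, 0.747, 0.665, -0.0]
wrist_force: [-0.3, -0.1, -1.9]
grip_width: 0.631
finger_force: 63.9
time: 19.12
tcp_pos: [650.2, -45.5, 132.8]
orientation: [-0.0, 0.746, 0.666, 0.0]
wrist_force: [0.1, 0.1, -2.4]
grip_width: 0.635
finger_force: 63.9
t 19.12 tcp [650.2 -45.5 132.8] yaw 83.54 tilt [-0.0006  0.0008] shift [-0.0004  0.0019  0.0862] turn -0.001 F [ 0.1  0.1 -2.4] grip 0.635 63.9
```

View pics/w10.png

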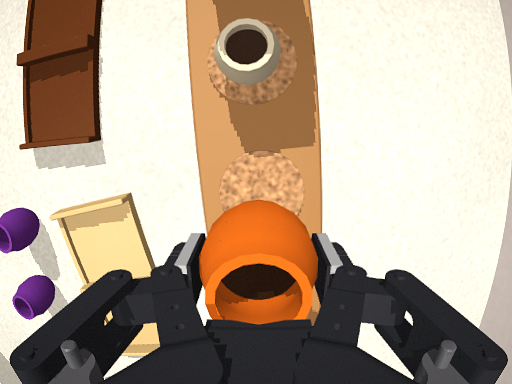

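Run:
```python
from h import *
f=grab("wrist");s,R=th();z=132.8+47.4
print(R.T@(onz(f,259,251,z)-s["tcp_pos"]),R.T@(onz(f,204,295,z)-s["tcp_pos"]),R.T@(onz(f,313,295,z)-s["tcp_pos"]))
for p in((262,151),(219,190),(305.5,190)):print(onz(f,*p,24))
# cream vs its coaster
print("cream mouth",onz(f,247,46,82),"coaster L/R/bottom edges",onz(f,208,62,24),onz(f,298,57,24),onz(f,253,104,24))
```

```text
[ 20.21667118  -0.12844264 -47.12896119] [  0.5451436  -21.56901511 -47.13654938] [  0.50605592  20.92506163 -47.15385638]
[656.81821471  -8.28049183  24.        ]
[615.46615436 -38.11983182  24.        ]
[691.26141194 -46.62760787  24.        ]
cream mouth [655.07085124  68.98787676  82.        ] coaster L/R/bottom edges [620.30953603  73.47022633  24.        ] [695.83254693  68.98957307  24.        ] [653.76819186  32.31652527  24.        ]
```

```bash
python3 -m creep '[[[255,0.001,0.003,0.01,0,0,0],[255,0,0,0.02,0,0,0],[255,0,0,0.025,0,0,0],[255,0,0,0.015,0,0,0],[255,0,0,0.008,0,0,0],[255,0,0,0.004,0,0,0],[255,0,0,0,0,0,0],[255,0,0,0,0,0,0]]]'; python3 -c "
from h import *
go(653,-45,46.6,83.6)"
```

```text
time: 19.88
tcp_pos: [654.4, -45.4, 51.7]
orientation: [0.0, 0.746, 0.666, 0.0]
wrist_force: [0.2, -0.4, -1.6]
grip_width: 0.634
finger_force: 63.9
t 19.88 tcp [654.4 -45.4  51.7] yaw 83.54 tilt [0.0012 0.0001] shift [ 0.0002 -0.0014  0.0051] turn -0.001 F [ 0.2 -0.4 -1.6] grip 0.634 63.9
```

```bash
python3 -m creep '[[[255,0,-0.001,0.002,0,0,0],[255,0,0,0.002,0,0,0],[255,0,0,0,0,0,0]]]'; python3 -m creep '[[[255,0,0,0.001,0,0,0],[255,0,0,0.001,0,0,0],[255,0,0,0,0,0,0]]]'
```

```text
time: 20.13
tcp_pos: [653.0, -45.6, 47.1]
orientation: [0.0, 0.746, 0.666, 0.0]
wrist_force: [0.1, 0.0, -2.5]
grip_width: 0.635
finger_force: 63.9
time: 20.38
tcp_pos: [653.1, -45.7, 46.7]
orientation: [0.0, 0.746, 0.666, 0.0]
wrist_force: [-7.0, 1.4, 11.4]
grip_width: 0.633
finger_force: 65.3
```

```bash
python3 -m creep '[[[80,0,0,0,0,0,0],[40,0,0,0,0,0,0],[20,0,0,0,0,0,0],[20,0,0,0,0,0,0],[20,0,0,0,0,0,0],[20,0,0,-0.01,0,0,0],[20,0,0,-0.02,0,0,0],[20,0,0,-0.03,0,0,0],[20,0,0,-0.03,0,0,0],[20,0,0,-0.03,0,0,0],[20,0,0,-0.01,0,0,0],[20,0,0,0,0,0,0]]]'
python3 -c "
from h import *
go(457,125,160,-6.4)
f=grab('wrist');cv2.imwrite('pics/w11.png',cv2.convertScaleAbs(f['image'][:,:,::-1],alpha=1.6))"
python3 -m creep '[[[20,0.008,-0.012,0,0,0,0],[20,0.018,-0.026,0,0,0,0],[20,0.02,-0.029,0,0,0,0],[20,0.02,-0.029,0,0,0,0],[20,0.02,-0.029,0,0,0,0],[20,0.02,-0.029,0,0,0,0],[20,0.02,-0.029,0,0,0,0],[20,0.015,-0.021,0,0,0,0.05],[20,0.007,-0.01,0,0,0,0.12],[20,0,0,0,0,0,0.12],[20,0,0,0,0,0,0.12],[20,0,0,0,0,0,0.12]]]'
python3 -m creep '[[[20,0,0,0,0,0,0.12],[20,0,0,0,0,0,0.12],[20,0,0,0,0,0,0.12],[20,0,0,0,0,0,0.12],[20,0,0,0,0,0,0.12],[20,0,0,0,0,0,0.12],[20,0,0,0,0,0,0.12],[20,0,0,0,0,0,0.12],[20,0,0,0,0,0,0.08],[20,0,0,0,0,0,0],[20,0,0,0,0,0,0]]]'
python3 - <<'E'
from h import *
go(457,125,60,-6.4)
f=grab("wrist");a=cv2.convertScaleAbs(f["image"][:,:,::-1],alpha=1.6);b=cv2.imread("pics/w11.png")
cv2.imwrite("pics/w12.png",np.hstack([a[:,:,:],cv2.resize(b,None,fx=.56,fy=1)[:,:286]])[:, :798])
E
```

```text
time: 21.38
tcp_pos: [654.8, -45.5, 179.5]
orientation: [0.002, 0.746, 0.666, 0.002]
wrist_force: [0.4, -0.5, -0.4]
grip_width: 0.924
finger_force: 0.0
t 21.38 tcp [654.8 -45.5 179.5] yaw 83.52 tilt [ 0.0065 -0.0003] shift [ 0.1471 -0.2159  0.0181] turn 1.569 F [ 0.4 -0.5 -0.4] grip 0.924 0.0
time: 22.43
tcp_pos: [456.3, 126.0, 173.7]
orientation: [-0.0, 0.896, 0.445, -0.001]
wrist_force: [0.1, -0.7, -0.1]
grip_width: 0.917
finger_force: 0.0
time: 23.35
tcp_pos: [456.8, 125.8, 173.9]
orientation: [0.0, 0.999, -0.055, -0.001]
wrist_force: [-0.3, -0.4, 0.5]
grip_width: 0.919
finger_force: 0.0
t 23.35 tcp [456.8 125.8 173.9] yaw -6.27 tilt [-0.0017 -0.0003] shift [0.0005 0.0008 0.1139] turn 0.002 F [-0.3 -0.4  0.5] grip 0.919 0.0
```

View pics/w12.png

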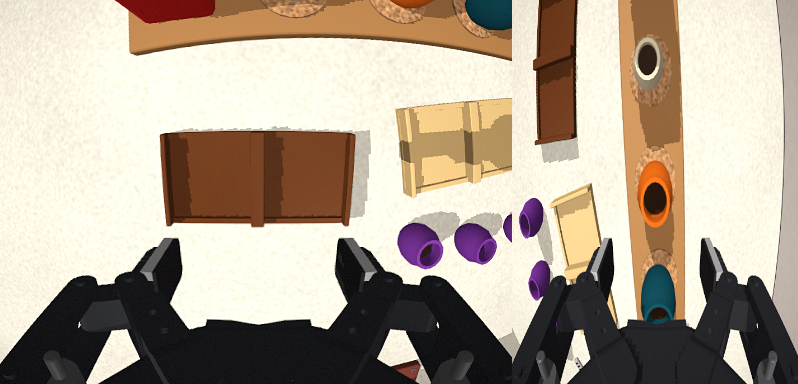

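All three gourds stand on their coasters. Dark tray corners in the wrist view: (161,134), (355,133), (349,226) and (166,227), with its bar at u≈258.

Run:
```python
from h import *
f=grab("wrist")
w=np.array([onz(f,*p,24)[:2] for p in((161,133.5),(355,132.5),(349.5,224),(166,225.5))]);print(w.round(0).tolist(),w.mean(0),[np.linalg.norm(w[i]-w[i-1]).round() for i in range(4)])
a=w[0]-w[1]+w[3]-w[2];print(np.degrees(np.arctan2(a[1],a[0])))
for p in((258.5,132),(257.5,226)):print("bar",onz(f,*p,24))
# gourds vs coasters seen from above
t=grab("top");cv2.imwrite("pics/t2.png",cv2.convertScaleAbs(cv2.resize(t["image"][120:200,150:390],None,fx=3.3,fy=3.3,interpolation=cv2.INTER_CUBIC)[:,:,::-1],alpha=1.8))
```

```text
[[518.0, 218.0], [497.0, 22.0], [399.0, 32.0], [419.0, 231.0]] [458.51315691 126.02226937] [np.float64(99.0), np.float64(197.0), np.float64(99.0), np.float64(200.0)]
84.10780006989333
bar [506.42732692 120.03576133  24.        ]
bar [408.98537273 131.81192061  24.        ]
```

Run:
```python
from h import *
t=grab("top")
for n,h,b,lo,hi in(("sh",58,(205,130,243,175),(12,0,75),(35,75,255)),("med",70,(250,130,290,175),(0,200,45),(11,255,255)),("tall",82,(290,130,335,175),(85,100,8),(125,255,255))):
    c=cv2.convexHull(blob(t,lo,hi,b));u,v=cen(c);print(n,cv2.boundingRect(c),onz(t,u,v,24+h/2).round(1))
```

```text
sh (205, 130, 38, 9) [710.1  70.3  53. ]
med (259, 141, 20, 22) [654.1 -47.2  59. ]
tall (301, 139, 24, 27) [ 646.2 -161.7   65. ]
```

```bash
python3 -m creep '[[[80,0.001,0,0.015,0,0,0],[80,0,0,0.03,0,0,0],[80,0,0,0.03,0,0,0],[80,0,0,0.03,0,0,0],[80,0,0,0.025,0,0,0],[80,0,0,0.015,0,0,0],[80,0,0,0.01,0,0,0],[80,0,0,0.004,0,0,0],[80,0,0,0,0,0,0],[80,0,0,0,0,0,0]]]'; python3 -c "
from h import *
go(458,126,9.5,-6)"
```

```text
time: 24.38
tcp_pos: [458.9, 126.2, 16.6]
orientation: [-0.0, 0.998, -0.056, 0.0]
wrist_force: [-0.1, -0.3, 0.6]
grip_width: 0.685
finger_force: 0.0
t 24.38 tcp [458.9 126.2  16.6] yaw -6.41 tilt [0.001  0.0003] shift [-0.0009  0.0003  0.0071] turn -0.007 F [-0.1 -0.3  0.6] grip 0.685 0.0
```

```bash
python3 -m creep '[[[80,0,0,0.004,0,0,-0.007],[80,0,0,0.0025,0,0,0],[80,0,0,0,0,0,0],[160,0,0,0,0,0,0],[200,0,0,0,0,0,0],[255,0,0,0,0,0,0],[255,0,0,0,0,0,0],[255,0,0,0,0,0,0],[255,0,0,0,0,0,0],[255,0,0,0,0,0,0]]]'; python3 -c "
from h import *
go(458,126,9.5,-6)"
```

```text
time: 25.22
tcp_pos: [458.6, 126.0, 9.7]
orientation: [-0.0, 0.999, -0.053, 0.0]
wrist_force: [-1.4, -0.5, 5.8]
grip_width: 0.144
finger_force: 59.3
t 25.22 tcp [458.6 126.    9.7] yaw -6.03 tilt [0.0005 0.0001] shift [-0.0006  0.0001  0.0002] turn -0.001 F [-1.4 -0.5  5.8] grip 0.144 59.3
```

```bash
python3 -m creep '[[[255,0,0,-0.005,0,0,0],[255,0,0,-0.015,0,0,0],[255,0,0,-0.025,0,0,0],[255,0,0,-0.025,0,0,0],[255,0,0,-0.025,0,0,0],[255,0,0.015,-0.02,0,0,-0.02],[255,0,0.025,-0.01,0,0,-0.04],[255,0,0.03,0,0,0,-0.04],[255,0,0.025,0,0,0,-0.04],[255,0,0.015,0,0,0,-0.04],[255,0,0,0,0,0,-0.02],[255,0,0,0,0,0,0]]]'
cat > m.py <<'E'
from h import *
go(477,-140,120,5.5)
def quad(f,box,lo=(14,70,60),hi=(30,200,255)):
    m=cv2.inRange(f["hsv"],np.array(lo),np.array(hi));k=np.zeros_like(m);x0,y0,x1,y1=box;k[y0:y1,x0:x1]=255
    m=cv2.morphologyEx(m&k,cv2.MORPH_CLOSE,np.ones((7,7)));m=cv2.morphologyEx(m,cv2.MORPH_OPEN,np.ones((3,3)))
    cs,_=cv2.findContours(m,cv2.RETR_EXTERNAL,cv2.CHAIN_APPROX_NONE);c=cv2.convexHull(max(cs,key=cv2.contourArea))
    for e in np.arange(1,12,.5):
        a=cv2.approxPolyDP(c,e,True)
        if len(a)<=4:break
    w=np.array([onz(f,*p[0].astype(float),24)[:2] for p in a]);print(a[:,0].tolist(),w.round(0).tolist(),"mean",w.mean(0).round(1))
quad(grab("top"),(260,185,352,250))
quad(grab("scene"),(130,170,250,260))
quad(grab("wrist"),(200,90,512,300))
i=cv2.cvtColor(cv2.imread("pics/top0.png"),cv2.COLOR_BGR2HSV);f=grab("top");f["hsv"]=i;quad(f,(260,185,352,250))
E
python3 m.py
```

```text
time: 26.22
tcp_pos: [453.2, 15.5, 134.1]
orientation: [-0.0, 0.999, 0.047, -0.0]
wrist_force: [-1.1, 0.4, -3.3]
grip_width: 0.142
finger_force: 58.9
t 26.22 tcp [453.2  15.5 134.1] yaw 5.37 tilt [-0.0008  0.0002] shift [0.0091 0.1571 0.0141] turn -0.002 F [-1.1  0.4 -3.3] grip 0.142 58.9
[[342, 198], [347, 233], [293, 240], [288, 203]] [[530.0, -236.0], [437.0, -241.0], [424.0, -100.0], [522.0, -93.0]] mean [ 478.3 -167.6]
[[227, 188], [240, 217], [155, 255], [139, 214]] [[453.0, -42.0], [533.0, -44.0], [545.0, -234.0], [440.0, -239.0]] mean [ 493.  -139.7]
[[322, 124], [496, 140], [482, 226], [444, 224], [321, 151]] [[518.0, -32.0], [536.0, -234.0], [438.0, -242.0], [437.0, -182.0], [495.0, -34.0]] mean [ 484.9 -144.6]
[[342, 198], [347, 233], [272, 242], [267, 206]] [[530.0, -236.0], [437.0, -241.0], [421.0, -46.0], [516.0, -38.0]] mean [ 476.  -140.2]
```

```bash
python3 -m creep '[[[255,0.001,0.01,0,0,0,0],[255,0.001,0.022,0,0,0,0],[255,0.002,0.028,0,0,0,0],[255,0.002,0.028,0,0,0,0],[255,0.002,0.028,0,0,0,0],[255,0.001,0.022,0,0,0,0],[255,0.001,0.012,0,0,0,0],[255,0,0.006,0.01,0,0,0],[255,0,0,0.02,0,0,0],[255,0,0,0.02,0,0,0],[255,0,0,0.01,0,0,0],[255,0,0,0,0,0,0]]]'; python3 -m creep '[[[255,0,0,0,0,0,0],[255,0,0,0,0,0,0]]]'; python3 -c "
from h import *
go(478,-139,33.7,5.4)"
```

```text
time: 27.42
tcp_pos: [476.5, -136.8, 71.5]
orientation: [-0.001, 0.999, 0.048, -0.002]
wrist_force: [-0.3, 0.3, -3.1]
grip_width: 0.145
finger_force: 58.9
time: 27.58
tcp_pos: [479.1, -137.9, 75.1]
orientation: [0.0, 0.999, 0.048, 0.001]
wrist_force: [0.4, 0.0, -4.0]
grip_width: 0.145
finger_force: 58.9
t 27.58 tcp [ 479.1 -137.9   75.1] yaw 5.47 tilt [ 0.0011 -0.0001] shift [-0.0012  0.001   0.0414] turn 0.001 F [ 0.4  0.  -4. ] grip 0.145 58.9
```

```bash
python3 -m creep '[[[255,-0.001,0.001,0.008,0,0,0],[255,0,0,0.015,0,0,0],[255,0,0,0.01,0,0,0],[255,0,0,0.004,0,0,0],[255,0,0,0,0,0,0],[255,0,0,0,0,0,0]]]'; python3 -m creep '[[[255,0,0,0.002,0,0,0],[255,0,0,0.001,0,0,0],[255,0,0,0,0,0,0]]]'; python3 -c "
from h import *
go(478,-139,33.7,5.4)"
```

```text
time: 28.08
tcp_pos: [477.6, -139.3, 37.5]
orientation: [-0.0, 0.999, 0.047, -0.0]
wrist_force: [0.2, 0.5, -3.5]
grip_width: 0.145
finger_force: 58.9
time: 28.33
tcp_pos: [477.7, -139.3, 34.5]
orientation: [0.0, 0.999, 0.047, 0.0]
wrist_force: [-0.5, 0.3, -3.1]
grip_width: 0.145
finger_force: 58.9
t 28.33 tcp [ 477.7 -139.3   34.5] yaw 5.43 tilt [ 0.0004 -0.0001] shift [ 0.0004 -0.0003  0.0008] turn 0.001 F [-0.5  0.3 -3.1] grip 0.145 58.9
```

```bash
python3 -m creep '[[[255,0,0,0.0008,0,0,0],[255,0,0,0.0008,0,0,0],[255,0,0,0,0,0,0]]]'
```

```text
time: 28.58
tcp_pos: [477.7, -139.4, 33.7]
orientation: [0.0, 0.999, 0.047, 0.0]
wrist_force: [-4.7, 1.7, 9.2]
grip_width: 0.144
finger_force: 60.5
```

```bash
python3 -m creep '[[[190,0,0,0,0,0,0],[150,0,0,0,0,0,0],[120,0,0,0,0,0,0],[120,0,0,0,0,0,0],[120,0,0,0,0,0,0],[120,0,0,-0.01,0,0,0],[120,0,0,-0.025,0,0,0],[120,0,0,-0.03,0,0,0],[120,0,0,-0.03,0,0,0],[120,0,0,-0.03,0,0,0],[120,0,0,-0.03,0,0,0],[120,0,0,0,0,0,0]]]'
python3 -m creep '[[[120,0,0,0,0,0,0],[120,0,0,0,0,0,0],[120,0,0,0,0,0,0]]]'
python3 - <<'E'
from m import quad
from h import *
f=grab("wrist");quad(f,(100,60,420,280),(0,120,10),(14,255,140))
m=(f["hsv"][:,:,0]<14)&(f["hsv"][:,:,1]>120);print(m[200:].sum())
t=grab("top");c=cv2.convexHull(blob(t,(0,120,8),(14,255,70),(255,180,360,255),5))
p=cv2.boxPoints(cv2.minAreaRect(c));w=np.array([onz(t,*q,44)[:2] for q in p]);print(w.round().tolist(),w.mean(0))
E
```

```text
time: 29.58
tcp_pos: [480.4, -139.9, 194.6]
orientation: [0.001, 0.999, 0.047, 0.004]
wrist_force: [0.9, -1.2, 0.3]
grip_width: 0.529
finger_force: 0.0
time: 29.83
tcp_pos: [476.8, -139.1, 186.8]
orientation: [-0.0, 0.999, 0.047, -0.001]
wrist_force: [0.8, -0.0, -0.2]
grip_width: 0.529
finger_force: 0.0
t 29.83 tcp [ 476.8 -139.1  186.8] yaw 5.43 tilt [-0.0017  0.0004] shift [0.0003 0.0009 0.0668] turn -0.001 F [ 0.8 -0.  -0.2] grip 0.529 0.0Traceback (most recent call last):
  File "<stdin>", line 1, in <module>
  File "m.py", line 11, in <module>
    quad(grab("top"),(260,185,352,250))
    ~~~~^^^^^^^^^^^^^^^^^^^^^^^^^^^^^^^
  File "m.py", line 6, in quad
    cs,_=cv2.findContours(m,cv2.RETR_EXTERNAL,cv2.CHAIN_APPROX_NONE);c=cv2.convexHull(max(cs,key=cv2.contourArea))
                                                                                      ~~~^^^^^^^^^^^^^^^^^^^^^^^^
ValueError: max() iterable argument is empty
```

```bash
sed -i '/^quad(\|^i=cv2\|^go/d' m.py
python3 - <<'E'
from m import quad
from h import *
f=grab("wrist")
def q(z,lo,hi):
    c=cv2.convexHull(blob(f,lo,hi,(100,60,420,262),5))
    for e in np.arange(1,12,.5):
        a=cv2.approxPolyDP(c,e,True)
        if len(a)<=4:break
    w=np.array([onz(f,*p[0].astype(float),z)[:2] for p in a]);print(a[:,0].tolist(),w.round().tolist(),w.mean(0),cv2.contourArea(c))
q(48,(0,120,10),(14,255,140))
q(24,(14,70,60),(30,200,255))
s=grab("scene");f=s
for lo,hi,z in(((0,120,8),(14,255,90),48),((14,70,60),(30,200,255),24)):
    c=blob(s,lo,hi,(125,150,255,265),3);p=cv2.approxPolyDP(cv2.convexHull(c),3,True)[:,0];print(p.tolist(),[onz(s,*map(float,k),z)[:2].round().tolist() for k in p])
E
```

```text
[[360, 137], [351, 230], [165, 229], [160, 135]] [[534.0, -234.0], [437.0, -241.0], [419.0, -45.0], [517.0, -39.0]] [ 476.7551189  -139.85317243] 19035.0
[[419, 102], [160, 60], [371, 60], [419, 77]] [[583.0, -310.0], [595.0, -25.0], [618.0, -246.0], [612.0, -306.0]] [ 602.19206965 -221.50128276] 5031.0
[[220, 172], [240, 210], [154, 250], [136, 209]] [[423.0, -45.0], [531.0, -41.0], [547.0, -230.0], [441.0, -240.0]]
[[241, 212], [240, 217], [155, 255], [153, 250]] [[523.0, -37.0], [533.0, -44.0], [545.0, -234.0], [533.0, -234.0]]
```

The dark tray's corners lie over the pale tray's to within a few mm. In the scene view, the pale tray's corners at (240,217) and (155,255) haven't moved. The robot is clear, so I'm handing in.

```bash
python3 -c "
from workcell import bot
print(bot.hand_in())"
```

```text
the job is handed in; nothing more can be done
None
```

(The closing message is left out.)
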